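# Clamp a card pack in the stamping jig

## Robot

A 7-joint arm with a two-finger parallel gripper is mounted at the origin on a cart in front of the work surface, level with it; the furniture and walls round the work are solid. World frame = base frame: x ahead of the robot, y to its left, z up, the work surface at z = 0. Lengths are in m, angles in rad, forces in N, time in s.
With the tool pointing down it reaches from about 0.425 to 0.875 m from the base axis. Payload 8.4 kg.
Tool frame: the origin (TCP) lies on the centre line of the jaws, within the pads' length; the fingertips stand 22 mm ahead of it and the grasp point (between the pads) lies 3 mm ahead of it; z points along the fingers, x is the direction in which the jaws open and shut, and the axes are right-handed (so a half turn about z gives the same grasp; the last joint's range is limited). The gripper opens to 85 mm and grips with 20 to 120 N. Pads are 22 mm wide; open, the fingers measure 114 mm over their backs; the gripper's body (76 mm by 85 mm) begins 54 mm behind the grasp point. The pads swing forward as they close: fully open they stand 13 mm farther back than shut.
Start: joints at [1.247, 0.333, 0.04, 1.465, -0.013, 1.343, -0.059], TCP at [0.145, -0.634, 0.253] pointing down, gripper open.
Joint ranges: [-2.58, 2.58], [-0.38, 2.09], [-1.3, 1.39], [0.25, 2.4], [-1.5, 4.64], [0.08, 2.09], [-2.65, 2.65]. Speed limits (rad/s): [2.22, 2.22, 2.79, 2.79, 3.14, 3.14, 3.14].

## Interface

Orientations are given as a rotation vector (axis times angle).
In Python, from cell import monitor, vision, ctrl gives the robot as it stands.
- The arm moves only by the tool arm_command, never from a script. Its argument "commands" is a list of rows, each a list of 3 entries, a list of its own where there are three numbers: the turn, a rotation vector about the tool's x, y, z in degrees, then the shift along the tool's x, y, z in mm, then the closure, from 0 (fully open) to 1 (shut). A call has 1 to 12 rows; each row is the pose to reach, as a shift and turn from the pose measured when the call began, along the tool's axes at that moment; what a row does not reach only later rows make up. A row lasts 1/10 s, in which the tool goes at most 50 mm and 8.59 degrees, less where a joint would pass 70% of its speed; a pose out of reach is approached as far as the arm can. A call with a gripper value outside its range is refused whole. The fingers move at their own pace and stop on an object; "grip_force" is the grip in N (left out, the last holds). Time passes only in rows, so rows that repeat a pose let the fingers close. It gives the time, the measured TCP pose, the force and the opening at its end, in the units of the state.
- monitor.state(): the state, without advancing time (a new reading comes with each control period).
- vision.grab_frame(name): name is "side" or "top"; returns the picture (384x512x3 uint8, blue, green, red); there is no depth.
- vision.camera_params(name): a dict with "mtx" (3x3 intrinsics, pixels), "world_from_camera" (4x4, takes a point from camera to world coordinates). Camera axes: x right, y down, z forward; pixel columns grow to the right and rows downward; lengths in m; the calibration is good to about 2 mm. A picture is of the moment at which its call begins. camera_params takes no time and is no camera call.
- ctrl.close_job(): hands the job in, once; it reports no verdict.
The state is a dict: "time": time; "joint_pos": joint angles; "qvel": joint speeds; "effort": joint torques, N m; "position": TCP position; "tcp_rot": TCP orientation; "ft_force": force on the tool from outside, world axes, zero at the start; "torque": the same for the moment, N m; "grip_width": finger opening in m.
Only numpy, scipy, OpenCV 4.12 (cv2) and the standard library are available. Lean on these libraries where they do the work, as an engineer would, in place of code of your own. Each camera call takes 0.05 s, during which the arm holds its last target. There are 200 camera calls.

## Task

Get the pack of gift cards ready for stamping: with the fingertips, push it along the slot of the wooden jig until it sits fully against the end stop, then push the clamp's toggle lever over its centre so that it snaps down and holds the pack there. Only push, never grip or lift anything; leave everything else on the counter where it is, and finish with the hand clear.

Things in the scene. Friction and masses are not known exactly. Their poses are not given: they have to be found in the camera images.
- jig: fixed stamping jig: plywood board 145 (x) by 173 (y) mm, 12 mm thick, x -95 to +50, y -60 to +113 mm. Origin: at counter height under the centre of a seated card pack; x points along the slot to the end stop (away from the robot, give or take the yaw), y left, z up. Two side rails, inner faces at y = -45 and +45 mm, 10 mm wide, 10 mm above the board, form a slot open to -x. A steel toggle clamp stands left of it
- jig_stop (a point): middle of the wooden end stop's face, at the board's top, jig x = +27, y = 0 mm; the face is square to the jig's x, 11 mm high, from y -47 to +28 mm
- gift_cards: loose banded pack of small gift cards flat in the slot, 84 mm across the slot, 54 mm along it, 16 to 18 mm high, 0.08 to 0.17 kg. Origin: centre of its underside, 12 mm above the counter; its own x runs along the 84 mm, y along the 54 mm. It starts 35 to 55 mm short of the end stop; seated, its origin is at the jig's x = 0 to +1 mm
- clamp_lever (a joint): toggle lever angle, rad: 0 = open, leaning 0.6 rad outwards (jig +y); 0.6 = upright, dead centre; 1.2 = clamped, leaning 0.6 rad inwards (-y) over the pack. A spring drives it to the nearer end: starting it from 0 takes 0.5 N m (7 N at 75 mm from the pivot), less towards the centre; past the centre it snaps over by itself and swings the hold-down arm down
- clamp_lever_tip (a point): top end of the lever, on its axis, 103 mm from the pivot; open, it is 131 mm above the counter at the jig's x = +10, y = +145 mm. The upper 61 mm of the lever is a round black grip 17 to 21 mm thick, below it a steel rod 10 mm thick
- clamp_lever_pivot (a point): pivot of the lever, at the jig's x = +10, y = +87 mm, 46 mm above the counter; the pivot axis runs along the jig's x
- clamp_pad: sprung rubber pad, 16 mm across, at the end of the hold-down arm, which stands upright beside the slot (to 100 mm above the counter) while open. Origin: centre of its underside. Clamped, it is at the jig's x = +10, y = +22 mm and presses on a seated pack with about 5 N; it bars the way of a pack not yet seated
- rubber_stamp: wooden hand stamp, 26x38 mm, 70 mm tall, standing just behind the jig's end stop (bystander; origin: centre of its underside)
- candle: tea light in a metal cup, 38 mm across, 15 mm tall, just behind the jig (bystander; origin: centre of its underside)
- ink_pad: flat tin ink pad, 56x80x17 mm, on the counter left of the jig (bystander; origin: centre of its underside)
- notebook: brown pocket notebook, 140x88x13 mm, near the front edge left of the jig (bystander; origin: centre of its underside)
- card_reader: hand-held card reader, 136x74x26 mm, on the left (bystander; origin: centre of its underside)

How it is judged:
On the way, in this order (a step that is already met when the one before it is completed fails the run):
1. the pack sits against the end stop while the clamp is still open (x of gift_cards in the frame of jig between -0.003 and 0.006 m and y of gift_cards in the frame of jig between -0.006 and 0.006 m and angle between the y axis of gift_cards and the x axis of jig, either way round below 0.06 rad and value of joint clamp_lever below 0.3 rad), for 0.2 s.
2. the lever has snapped over and the pad presses on the pack (value of joint clamp_lever above 1.1 rad and contact force between clamp_pad and gift_cards above 2 N), for 0.2 s.
At the end, for the whole second after the job is handed in: the pack rests in the slot within 3 mm of the end stop and square to it within 0.06 rad, the lever is in its closed position (above 1.1 rad), and the pad presses on the pack with more than 2 N (all of step 2 and x of gift_cards in the frame of jig between -0.003 and 0.006 m and y of gift_cards in the frame of jig between -0.006 and 0.006 m and angle between the y axis of gift_cards and the x axis of jig, either way round below 0.06 rad and linear speed of gift_cards below 0.01 m/s); the robot touches nothing.
It fails at once if the pack is lifted or tipped (height (world z) of gift_cards above 0.02 m or angle between gift_cards's own z axis and vertical above 0.2 rad).
It fails at once if something else on the counter is moved by more than 15 mm (distance of any of rubber_stamp, candle, ink_pad, notebook, card_reader from where it was at the start of the episode above 0.015 m).
It also fails if it takes over 43 s, if anything falls off the work surface, if the arm or the gripper's body presses on something with over 40 N, if the wrist force passes 120 N, or if a joint passes its speed limit or range.

## Working session

There is one attempt and no reset: what is moved stays moved. The work goes in short steps, Python scripts to look and compute and a tool call to move; the robot and the scene stay as the last step left them, time stands still between calls to the robot, and variables do not carry over. Pictures are saved under pics/ and viewed, about 8 in all and at most 12, crops included, and the job is handed in when it is done.

Besides the shell and the picture viewer there is one more tool, called by a JSON object that holds its "method" and its "body". arm_command: Moves the arm, as the interface text tells. Its arguments: {"type":"object","properties":{"commands":{"type":"array"},"grip_force":{"type":"number"}},"required":["commands"]}

```bash
mkdir -p pics; python3 - <<'E'
from cell import monitor, vision, ctrl
import cv2,numpy as np
s=monitor.state();print(s)
for n in("top","side"):
    cv2.imwrite(f"pics/{n}0.png",vision.grab_frame(n)); p=vision.camera_params(n);print(n,np.round(p["mtx"],1).tolist(),np.round(p["world_from_camera"],4).tolist())
E
```

```text
{'time': 0.0, 'joint_pos': array([ 1.24679324,  0.33391289,  0.03984605,  1.46623787, -0.01340787,
        1.34328555, -0.05847403]), 'qvel': array([ 0.00085076, -0.00128528, -0.00015408,  0.00055999, -0.00175186,
        0.00016839,  0.00222324]), 'effort': array([-7.55281071e-04, -6.58554840e+01,  1.36492912e+00, -4.05559659e+01,
        1.67569157e-02,  1.26266439e-02,  6.64492291e-05]), 'position': array([ 0.14479968, -0.63325452,  0.2524359 ]), 'tcp_rot': array([-2.45591137e+00,  1.95764575e+00,  2.02337682e-03]), 'ft_force': array([ 1.0007865 , -0.37943884, -0.21247626]), 'torque': array([ 0.08139742,  0.04024091, -0.0003005 ]), 'grip_width': 0.08539551584441371}
top [[406.7, 0.0, 253.7], [0.0, 406.7, 189.3], [0.0, 0.0, 1.0]] [[-0.0278, -0.9885, 0.1489, 0.3635], [-0.9992, 0.032, 0.0257, 0.0454], [-0.0302, -0.1481, -0.9885, 1.2689], [0.0, 0.0, 0.0, 1.0]]
side [[361.4, 0.0, 247.6], [0.0, 361.4, 191.7], [0.0, 0.0, 1.0]] [[0.9231, -0.2051, 0.3253, 0.2501], [-0.3845, -0.4808, 0.788, -0.6829], [-0.0052, -0.8525, -0.5227, 0.5801], [0.0, 0.0, 0.0, 1.0]]
```

View pics/top0.png

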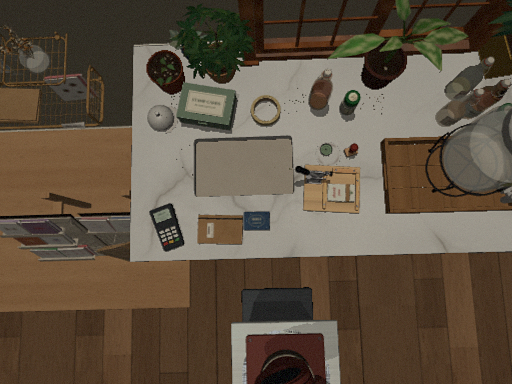

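View pics/side0.png

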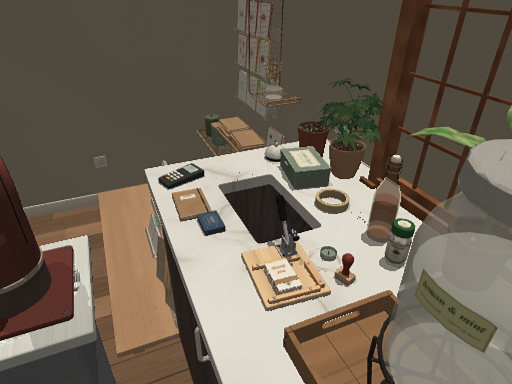

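The top view shows the jig at about (332,190) with the pack inside, and the lever's black tip at about (300,170). The side view shows the jig at (285,272) and the lever at (283,215). Next I'll view enlarged crops of both.

```bash
python3 - <<'E'
import cv2,numpy as np
a=cv2.imread("pics/top0.png")[135:225,285:375]; b=cv2.imread("pics/side0.png")[190:310,235:365]
a=cv2.resize(a,(720,720)[:2],interpolation=cv2.INTER_CUBIC)[:600] if 0 else cv2.resize(a,None,fx=6.6,fy=6.6,interpolation=cv2.INTER_CUBIC)
b=cv2.resize(b,None,fx=5,fy=5,interpolation=cv2.INTER_CUBIC)
cv2.imwrite("pics/tc.png",np.clip(a*1.3,0,255).astype(np.uint8));cv2.imwrite("pics/sc.png",np.clip(b*1.2,0,255).astype(np.uint8))
E
```

```text
(no output)
```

View pics/tc.png

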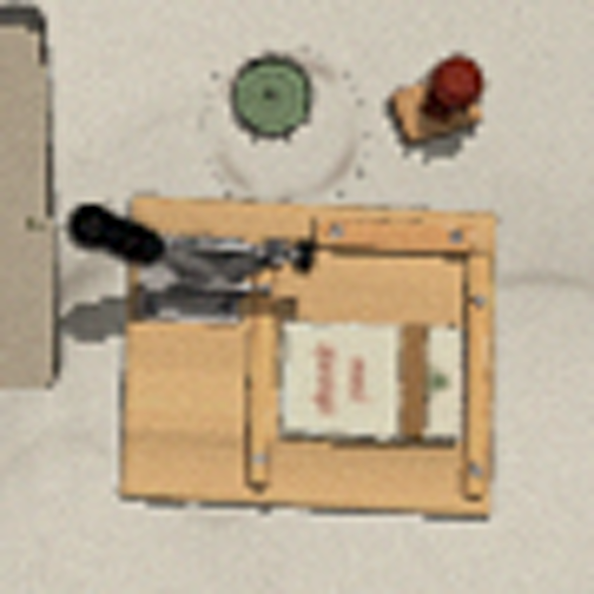

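View pics/sc.png

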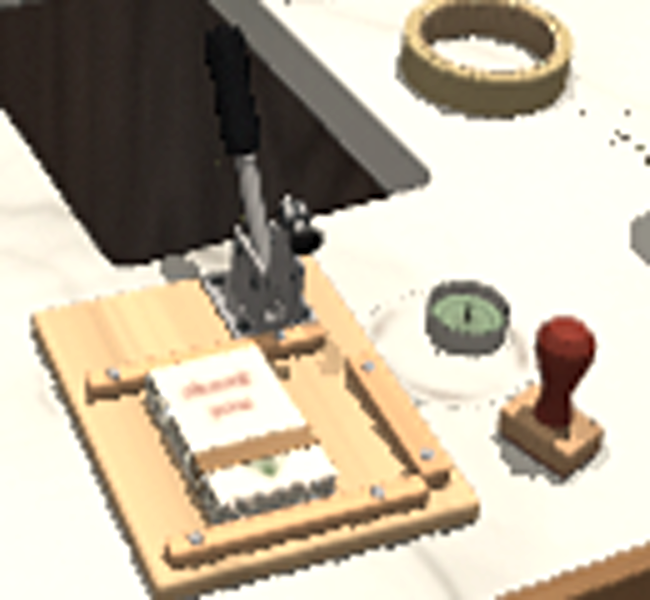

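The crops show the whole board, with corners near crop pixels (133,200), (493,215), (489,515) and (122,497). The pack is in the slot at (370,380), the open lever leans left with its tip at (88,225), and the stamp and candle stand behind the jig.

```bash
cat > h.py <<'E'
import cv2,numpy as np
from cell import monitor, vision, ctrl
def ray(n,px,z):
    p=vision.camera_params(n);K=np.array(p["mtx"]);T=np.array(p["world_from_camera"])
    px=np.atleast_2d(px).astype(float); d=np.c_[px,np.ones(len(px))]@np.linalg.inv(K).T@T[:3,:3].T
    o=T[:3,3]; return (o+d*((z-o[2])/d[:,2:])) [:,:2]
def proj(n,P):
    p=vision.camera_params(n);T=np.linalg.inv(np.array(p["world_from_camera"]))
    c=np.atleast_2d(P)@T[:3,:3].T+T[:3,3]; q=c@np.array(p["mtx"]).T; return q[:,:2]/q[:,2:]
E
python3 - <<'E'
from h import *
im=cv2.imread("pics/top0.png"); hsv=cv2.cvtColor(im,cv2.COLOR_BGR2HSV)
# board: saturated orange in window
m=np.zeros(im.shape[:2],np.uint8); w=(slice(163,216),slice(298,363))
m[w]=cv2.inRange(hsv[w],(8,75,60),(28,255,255))
C=(np.array([[133,200],[493,215],[489,515],[122,497]])-.0)/6.6+[285,135]-.5+.5/6.6
cs=max(cv2.findContours(m,cv2.RETR_EXTERNAL,cv2.CHAIN_APPROX_NONE)[0],key=cv2.contourArea)
r=cv2.minAreaRect(cs); print("rect",r)
J=np.array([[50,113],[50,-60],[-95,-60],[-95,113]])/1000
def fit(W):
    a=J-J.mean(0);b=W-W.mean(0); U,S,V=np.linalg.svd(a.T@b);R=V.T@U.T
    t=W.mean(0)-R@J.mean(0); return np.arctan2(R[1,0],R[0,0]),t,np.linalg.norm((J@R.T+t)-W,axis=1)
W=ray("top",C,.012); print("hand",W.round(4),fit(W), [np.linalg.norm(W[i]-W[i-1]).round(4) for i in range(4)])
yaw,t,_=fit(W)
# refine: ray minarearect of contour points
P=ray("top",cs[:,0],.012); rr=cv2.minAreaRect((P*1000).astype(np.float32)); print("rect world mm",rr)
# pack
m2=np.zeros_like(m); w=(slice(180,205),slice(324,358)); m2[w]=cv2.inRange(hsv[w],(0,0,110),(179,70,255)) 
m2=cv2.morphologyEx(m2,cv2.MORPH_CLOSE,np.ones((7,7)))
cp=max(cv2.findContours(m2,cv2.RETR_EXTERNAL,cv2.CHAIN_APPROX_NONE)[0],key=cv2.contourArea)
Pw=ray("top",cp[:,0],.029)
c,s=np.cos(yaw),np.sin(yaw);R=np.array([[c,-s],[s,c]])
print("pack jig mm",cv2.minAreaRect((((Pw-t)@R)*1000).astype(np.float32)))
Q=lambda x,y,z:[*(R@[x,y]+t),z]
pts={"tip":Q(.01,.145,.131),"piv":Q(.01,.087,.046),"stopL":Q(.027,.028,.023),"stopR":Q(.027,-.047,.023),"packn":Q(-.07,0,.029)}
for k,v in pts.items():
    print(k,np.round(v,4),"topcrop",((proj("top",v)[0]-[285,135])*6.6).round(),"sidecrop",((proj("side",v)[0]-[235,190])*5).round())
for k,z,p in(("stopface",.023,(390,250)),("packnear",.029,(370,440)),("packfar",.029,(370,325)),("packL",.029,(283,380)),("packR",.029,(460,380)),("railL",.022,(275,430)),("railR",.022,(463,430))):
    print(k,(((ray("top",np.array(p)/6.6+[285,135]-.42,z)-t)@R)*1000).round(1))
E
```

```text
rect ((331.7206115722656, 188.36764526367188), (56.17444610595703, 45.852806091308594), 2.726310968399048)
hand [[ 0.6253 -0.0843]
 [ 0.6123 -0.2538]
 [ 0.47   -0.2426]
 [ 0.4837 -0.0726]] (np.float64(-0.0794506107790663), array([ 0.56816818, -0.19151915]), array([0.0021801 , 0.00175723, 0.00180407, 0.00177369])) [np.float64(0.1421), np.float64(0.1701), np.float64(0.1427), np.float64(0.1706)]
rect world mm ((548.5761108398438, -163.63796997070312), (172.08522033691406, 144.4176483154297), 85.02920532226562)
pack jig mm ((-36.38554382324219, 0.981353759765625), (52.54328918457031, 83.36617279052734), 2.6739158630371094)
tip [ 0.5896 -0.0478  0.131 ] topcrop [ 75. 224.] sidecrop [216.  25.]
piv [ 0.585  -0.1056  0.046 ] topcrop [187. 266.] sidecrop [256. 242.]
stopL [ 0.5973 -0.1658  0.023 ] topcrop [309. 245.] sidecrop [340. 354.]
stopR [ 0.5914 -0.2405  0.023 ] topcrop [470. 252.] sidecrop [419. 471.]
packn [ 0.4984 -0.186   0.029 ] topcrop [367. 451.] sidecrop [160. 436.]
stopface [[27.6 -8.5]]
packnear [[-63.4   0.1]]
packfar [[-9.5  1.2]]
packL [[-37.3  40.7]]
packR [[-33.4 -40.8]]
railL [[-59.9  42.8]]
railR [[-55.8 -44. ]]
```

```bash
cat >> h.py <<'E'
from scipy.spatial.transform import Rotation as Ro
YAW=-.083; T0=np.array([.5682,-.1913]); c,s=np.cos(YAW),np.sin(YAW); RJ=np.array([[c,-s],[s,c]])
def plan(*targets):   # targets: jig x,y mm, z mm, tilt deg
    st=monitor.state(); R0=Ro.from_rotvec(st["tcp_rot"]); p0=st["position"]
    pj=(p0[:2]-T0)@RJ*1000; print("t",round(st["time"],2),"jig",pj.round(1),"z",(p0[2]*1000).round(1),"F",st["ft_force"].round(1),"w",round(st["grip_width"],4))
    for x,y,z,tilt in targets:
        B=np.array([[0,-1,0],[-1,0,0],[0,0,-1]]).T
        Rw=Ro.from_euler("z",YAW)*Ro.from_euler("y",-np.radians(tilt))*Ro.from_matrix(B)
        P=np.r_[RJ@[x/1000,y/1000]+T0,z/1000]
        print((x,y,z,tilt),"turn",np.degrees((R0.inv()*Rw).as_rotvec()).round(1).tolist(),"shift",(R0.inv().apply(P-p0)*1000).round(1).tolist(),"zaxis",Rw.apply([0,0,1]).round(2))
E
python3 - <<'E'
from h import *
plan((-110,0,150,12))
print(((ray("top",np.array((305,258))/6.6+[285,135]-.42,.095)-T0)@RJ*1000).round(1))
E
```

```text
t 0.1 jig [-385.3 -475.6] z 252.5 F [-0.1 -0.5 -0.8] w 0.0852
(-110, 0, 150, 12) turn [11.9, 1.9, 17.6] shift [-369.6, -406.4, 103.0] zaxis [ 0.21 -0.02 -0.98]
[[ 7.6 41.8]]
```

{"method": "arm_command", "body": {"commands": [[[4, 1, 6], [-45, -50, 0], 0.65], [[8, 1, 12], [-85, -90, 0], 0.65], [[12, 2, 17.6], [-125, -135, 10], 0.65], [[12, 2, 17.6], [-160, -175, 20], 0.65], [[12, 2, 17.6], [-195, -215, 30], 0.65], [[12, 2, 17.6], [-230, -253, 40], 0.65], [[12, 2, 17.6], [-265, -290, 50], 0.65], [[12, 2, 17.6], [-300, -330, 65], 0.65], [[12, 2, 17.6], [-335, -368, 80], 0.65], [[12, 2, 17.6], [-370, -406, 100], 0.65], [[12, 2, 17.6], [-370, -406, 103], 0.65], [[12, 2, 17.6], [-370, -406, 103], 0.65]], "grip_force": 20}}

```text
time: 1.3
position: [0.4594, -0.1767, 0.1484]
tcp_rot: [-2.031, 2.195, -0.23]
ft_force: [-0.8, -1.3, 0.2]
grip_width: 0.03
```

```bash
python3 - <<'E'
from h import *
plan((-108,0,60,12),(-108,0,42,12))
cv2.imwrite("pics/side1.png",cv2.resize(vision.grab_frame("side")[120:310,170:400],None,fx=3,fy=3,interpolation=cv2.INTER_CUBIC))
E
```

```text
t 1.3 jig [-109.6    5.5] z 148.4 F [-0.8 -1.3  0.2] w 0.03
(-108, 0, 60, 12) turn [-0.0, 0.1, 0.3] shift [5.6, 16.8, 86.8] zaxis [ 0.21 -0.02 -0.98]
(-108, 0, 42, 12) turn [-0.0, 0.1, 0.3] shift [5.6, 20.6, 104.4] zaxis [ 0.21 -0.02 -0.98]
```

View pics/side1.png

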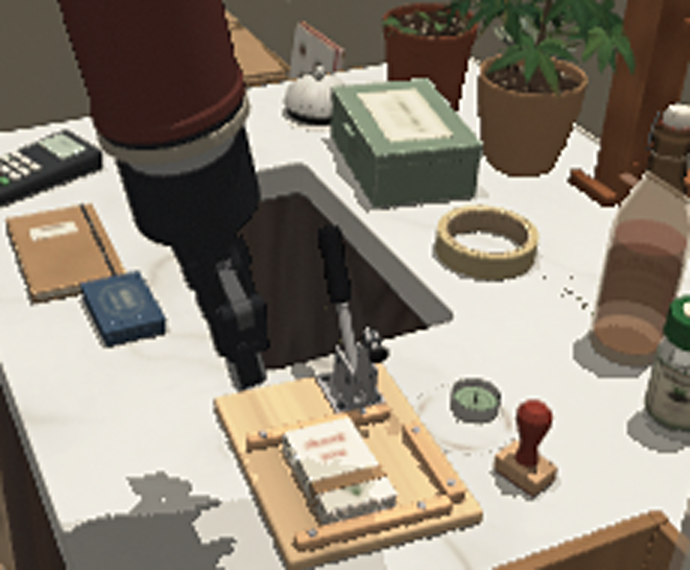

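The picture shows the hand above the open end of the slot, with its tips at about (245,380). Pack, lever and the other objects haven't moved. I'll descend next.

{"method": "arm_command", "body": {"commands": [[[0, 0, 0], [2, 8, 40], 0.65], [[0, 0, 0], [5.6, 16.8, 75], 0.65], [[0, 0, 0.3], [5.6, 18, 92], 0.65], [[0, 0, 0.3], [5.6, 20.6, 104.4], 0.65], [[0, 0, 0.3], [5.6, 20.6, 104.4], 0.65]]}}

```text
time: 1.85
position: [0.4593, -0.1827, 0.0406]
tcp_rot: [-2.025, 2.201, -0.225]
ft_force: [-0.4, 0.7, 0.2]
grip_width: 0.0299
```

```bash
python3 - <<'E'
from h import *
plan((-95,0,39,12),(-78,0,39,12),(-60,0,39,12),(-41,0,39,12))
cv2.imwrite("pics/side2.png",cv2.resize(vision.grab_frame("side")[190:310,200:360],None,fx=5,fy=5,interpolation=cv2.INTER_CUBIC))
E
```

```text
t 1.85 jig [-109.2   -0.4] z 40.6 F [-0.4  0.7  0.2] w 0.0299
(-95, 0, 39, 12) turn [0.2, 0.2, -0.0] shift [-0.4, -13.6, 4.5] zaxis [ 0.21 -0.02 -0.98]
(-78, 0, 39, 12) turn [0.2, 0.2, -0.0] shift [-0.4, -30.2, 8.0] zaxis [ 0.21 -0.02 -0.98]
(-60, 0, 39, 12) turn [0.2, 0.2, -0.0] shift [-0.4, -47.8, 11.7] zaxis [ 0.21 -0.02 -0.98]
(-41, 0, 39, 12) turn [0.2, 0.2, -0.0] shift [-0.4, -66.4, 15.6] zaxis [ 0.21 -0.02 -0.98]
```

View pics/side2.png

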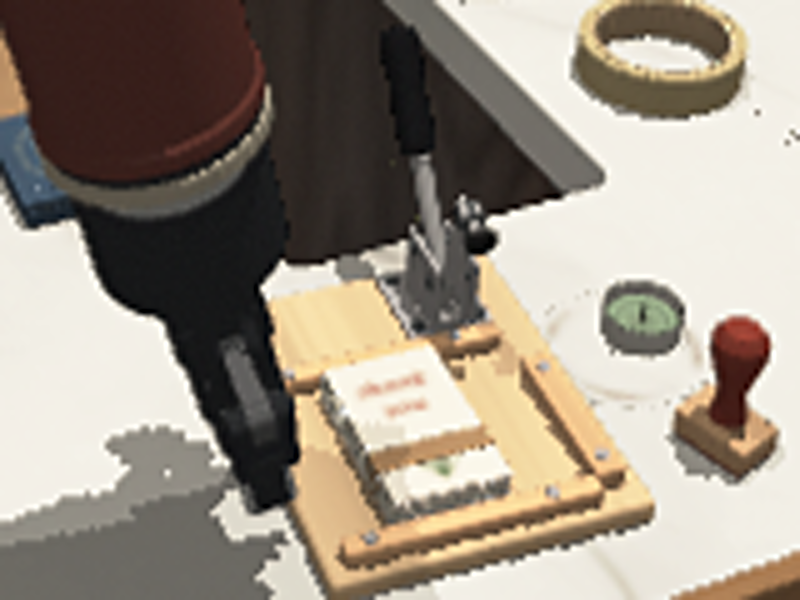

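The tips are at about (265,510), at the board's near edge and below pack-top height. The slot ahead is clear. I'll push slowly.

{"method": "arm_command", "body": {"commands": [[[0, 0, 0], [0, -8, 4], 0.65], [[0, 0, 0], [0, -16, 5.6], 0.65], [[0, 0, 0], [0, -23, 7], 0.65], [[0, 0, 0], [0, -28, 8], 0.65], [[0, 0, 0], [0, -33, 9], 0.65], [[0, 0, 0], [0, -38, 10], 0.65], [[0, 0, 0], [0, -43, 11], 0.65], [[0, 0, 0], [0, -48, 12], 0.65], [[0, 0, 0], [0, -53, 13], 0.65], [[0, 0, 0], [0, -53, 13], 0.65]]}}

```text
time: 2.9
position: [0.5153, -0.1873, 0.0401]
tcp_rot: [-2.025, 2.2, -0.228]
ft_force: [-0.1, 0.1, 0.2]
grip_width: 0.0298
```

```bash
cat >> h.py <<'E'
def pack(n):
    im=vision.grab_frame("top"); cv2.imwrite(f"pics/{n}.png",cv2.resize(im[135:225,285:375],None,fx=6.6,fy=6.6,interpolation=cv2.INTER_CUBIC))
    hsv=cv2.cvtColor(im,cv2.COLOR_BGR2HSV); m=np.zeros(im.shape[:2],np.uint8); w=(slice(172,205),slice(324,358))
    m[w]=cv2.inRange(hsv[w],(0,0,110),(179,70,255)); m=cv2.morphologyEx(m,cv2.MORPH_CLOSE,np.ones((7,7)))
    cp=max(cv2.findContours(m,cv2.RETR_EXTERNAL,cv2.CHAIN_APPROX_NONE)[0],key=cv2.contourArea)
    P=(ray("top",cp[:,0],.029)-T0)@RJ*1000; print("pack",cv2.minAreaRect(P.astype(np.float32)),"min/max",P.min(0).round(1),P.max(0).round(1))
E
python3 - <<'E'
from h import *
pack("top3"); plan((-41,0,39,12))
E
```

```text
pack ((-10.906203269958496, 5.162639617919922), (103.13533782958984, 59.61798095703125), 83.12097930908203) min/max [-36.9 -48.7] [24.9 52.8]
t 2.95 jig [-53.5  -0.4] z 40.0 F [-0.3 -0.5  0.7] w 0.0298
(-41, 0, 39, 12) turn [0.1, 0.1, -0.0] shift [-0.4, -12.0, 3.6] zaxis [ 0.21 -0.02 -0.98]
```

View pics/top3.png

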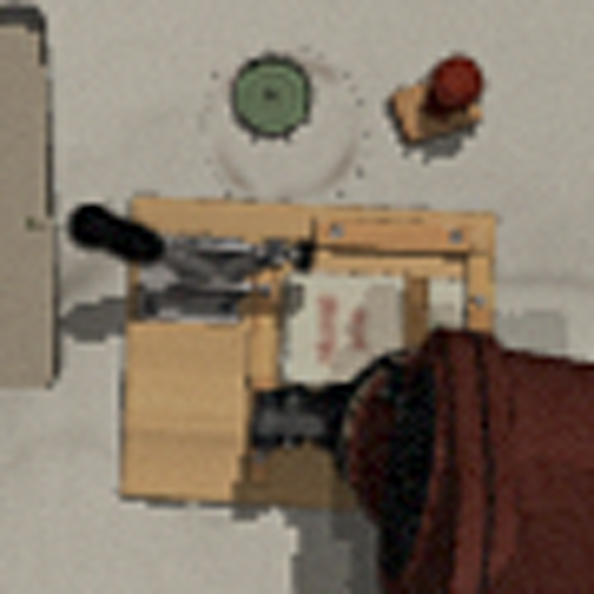

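The top view shows the pack square in the slot, with its far edge at row 275 and the stop face at row 250, so roughly 12 mm remain. The clamp pad at (300,257) is clear of the hand.

{"method": "arm_command", "body": {"commands": [[[0, 0, 0], [0, -3, 0.9], 0.65], [[0, 0, 0], [0, -6, 1.8], 0.65], [[0, 0, 0], [0, -8, 2.4], 0.65], [[0, 0, 0], [0, -10, 2.8], 0.65], [[0, 0, 0], [0, -11, 3], 0.65], [[0, 0, 0], [0, -11, 3], 0.65]]}}

```text
time: 3.55
position: [0.5264, -0.1882, 0.0394]
tcp_rot: [-2.025, 2.2, -0.228]
ft_force: [-1.1, 0.3, -0.3]
grip_width: 0.0301
```

```bash
python3 - <<'E'
from h import *
pack("top4"); plan((-41,0,39,12))
E
```

```text
pack ((-0.7131881713867188, 4.95751953125), (52.244388580322266, 95.07225036621094), 0.6541039943695068) min/max [-27.1 -42.4] [25.8 52.8]
t 3.6 jig [-42.   -0.4] z 39.4 F [ 1.  -0.4 -0.2] w 0.03
(-41, 0, 39, 12) turn [0.0, 0.1, -0.0] shift [-0.4, -0.9, 0.6] zaxis [ 0.21 -0.02 -0.98]
```

Nearly seated. I'll push in 1 mm steps until the force rises.

{"method": "arm_command", "body": {"commands": [[[0, 0, 0], [0, -1, 0.3], 0.65], [[0, 0, 0], [0, -2, 0.5], 0.65], [[0, 0, 0], [0, -2, 0.5], 0.65], [[0, 0, 0], [0, -2, 0.5], 0.65]]}}

```text
time: 4.0
position: [0.5284, -0.1884, 0.0393]
tcp_rot: [-2.025, 2.2, -0.228]
ft_force: [0.1, -0.2, 0.5]
grip_width: 0.0301
```

```bash
python3 - <<'E'
from h import *
plan()
E
```

```text
t 4.0 jig [-39.9  -0.4] z 39.3 F [ 0.1 -0.2  0.5] w 0.0301
```

{"method": "arm_command", "body": {"commands": [[[0, 0, 0], [0, -1, 0.2], 0.65], [[0, 0, 0], [0, -1, 0.2], 0.65], [[0, 0, 0], [0, -2, 0.4], 0.65], [[0, 0, 0], [0, -2, 0.4], 0.65]]}}

```text
time: 4.4
position: [0.5299, -0.1885, 0.0391]
tcp_rot: [-2.025, 2.201, -0.227]
ft_force: [-4.2, 0.7, 1.9]
grip_width: 0.03
```

```bash
python3 - <<'E'
from h import *
plan(); pack("top5")
E
```

```text
t 4.4 jig [-38.4  -0.3] z 39.1 F [-4.2  0.7  1.9] w 0.03
pack ((2.251983642578125, 4.333812713623047), (49.94596481323242, 95.30169677734375), 2.8246214389801025) min/max [-23.9 -42.4] [27.7 52.8]
```

View pics/top5.png

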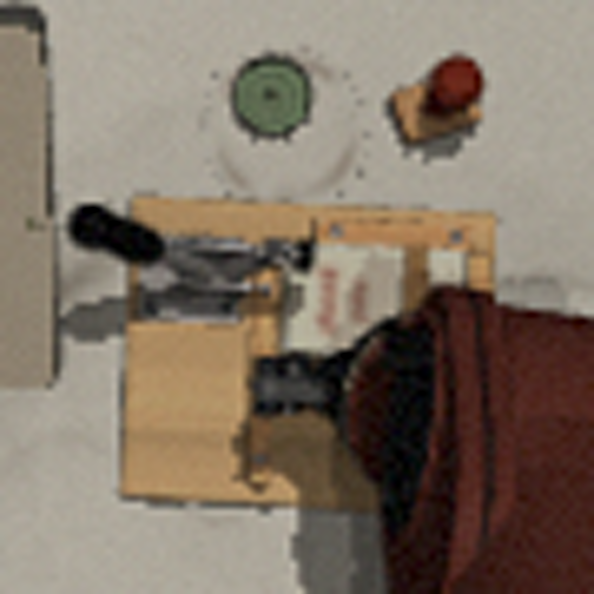

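The pack's far edge now meets the stop (row ~248) and the force is 4 N, so it's seated. I'll press slightly more, hold, then back off and rise.

{"method": "arm_command", "body": {"commands": [[[0, 0, 0], [0, -1, 0.2], 0.65], [[0, 0, 0], [0, -1, 0.2], 0.65], [[0, 0, 0], [0, -1, 0.2], 0.65], [[0, 0, 0], [0, 10, -3], 0.65], [[0, 0, 0], [0, 30, -8], 0.65], [[0, 0, 0], [0, 20, -50], 0.65], [[0, 0, 0], [0, 10, -95], 0.65], [[0, 0, 0], [0, 0, -140], 1], [[0, 0, 0], [-30, -10, -180], 1], [[0, 0, 0], [-30, -10, -180], 1]]}}

```text
time: 5.45
position: [0.5085, -0.1541, 0.2239]
tcp_rot: [-2.025, 2.192, -0.24]
ft_force: [-0.1, 0.2, -0.7]
grip_width: 0.0002
```

```bash
python3 - <<'E'
from h import *
pack("top6"); plan((-30,200,230,0),(10,195,200,0),(10,195,128,0))
E
```

```text
pack ((5.198223114013672, 7.540546417236328), (43.74457931518555, 89.18635559082031), 2.8246164321899414) min/max [-18.1 -36.1] [27.7 52.8]
t 5.5 jig [-64.   30.7] z 220.9 F [-0.4  0.1 -0.2] w 0.0001
(-30, 200, 230, 0) turn [-12.3, 0.0, 0.2] shift [-169.2, -35.7, -1.6] zaxis [ 0.  0. -1.]
(10, 195, 200, 0) turn [-12.3, 0.0, 0.2] shift [-164.1, -68.4, 36.2] zaxis [ 0.  0. -1.]
(10, 195, 128, 0) turn [-12.3, 0.0, 0.2] shift [-164.1, -53.1, 106.6] zaxis [ 0.  0. -1.]
```

View pics/top6.png

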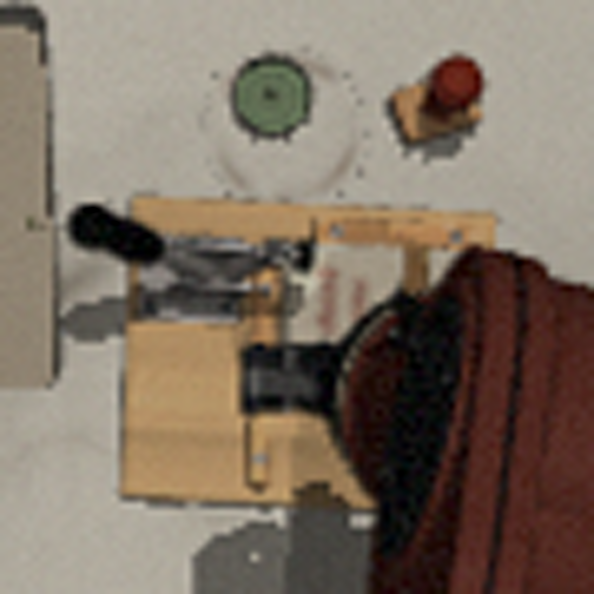

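The pack is still against the stop and the lever is still open. Now I'll move to the outside of the lever, crossing at height.

{"method": "arm_command", "body": {"commands": [[[-6, 0, 0], [-45, -8, 0], 1], [[-12.3, 0, 0.2], [-90, -18, -1], 1], [[-12.3, 0, 0.2], [-135, -28, -1.6], 1], [[-12.3, 0, 0.2], [-169, -36, -1.6], 1], [[-12.3, 0, 0.2], [-168, -55, 18], 1], [[-12.3, 0, 0.2], [-165, -68, 36], 1], [[-12.3, 0, 0.2], [-164, -68, 37], 1]]}}

```text
time: 6.2
position: [0.5937, 0.0011, 0.1952]
tcp_rot: [2.125, -2.31, -0.007]
ft_force: [-0.9, -0.2, -0.2]
grip_width: -0.0001
```

```bash
python3 - <<'E'
from h import *
pack("top7"); plan((10,195,128,0),(10,175,128,0),(10,160,128,0),(10,130,128,0),(10,90,128,0))
E
```

```text
pack ((1.5424690246582031, -12.399944305419922), (53.012489318847656, 72.79447937011719), 2.824618101119995) min/max [-25.6 -48.7] [27.9 25.2]
t 6.25 jig [  8.8 193.9] z 196.3 F [-0.3 -0.2 -0.2] w 0.0
(10, 195, 128, 0) turn [0.3, 0.0, -0.0] shift [-1.0, -1.5, 68.3] zaxis [ 0.  0. -1.]
(10, 175, 128, 0) turn [0.3, 0.0, -0.0] shift [19.0, -1.5, 68.3] zaxis [ 0.  0. -1.]
(10, 160, 128, 0) turn [0.3, 0.0, -0.0] shift [34.0, -1.5, 68.2] zaxis [ 0.  0. -1.]
(10, 130, 128, 0) turn [0.3, 0.0, -0.0] shift [64.0, -1.5, 68.2] zaxis [ 0.  0. -1.]
(10, 90, 128, 0) turn [0.3, 0.0, -0.0] shift [104.0, -1.6, 68.2] zaxis [ 0.  0. -1.]
```

View pics/top7.png

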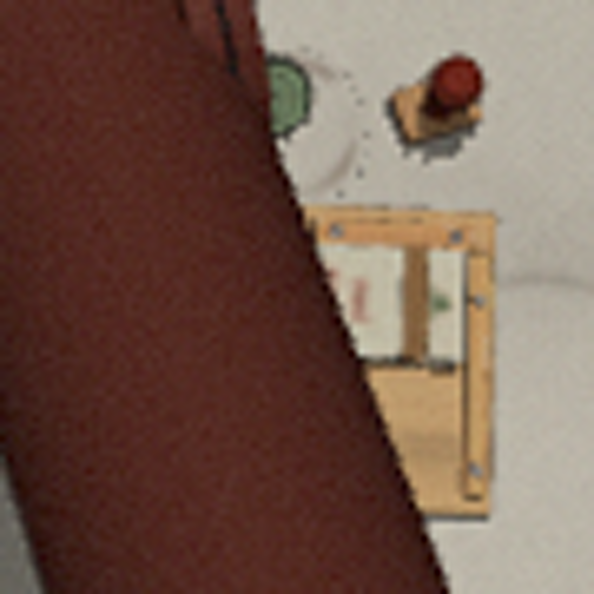

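The pack sits square against the stop: its far edge is at row 248, its near edge at row 360, and its centre at x≈+1.5. I'll descend outside the lever and push inwards.

{"method": "arm_command", "body": {"commands": [[[0, 0, 0], [-1, -1.5, 35], 1], [[0.3, 0, 0], [-1, -1.5, 68], 1], [[0.3, 0, 0], [-1, -1.5, 68], 1], [[0.3, 0, 0], [8, -1.5, 68], 1], [[0.3, 0, 0], [16, -1.5, 68], 1], [[0.3, 0, 0], [23, -1.5, 68], 1], [[0.3, 0, 0], [30, -1.5, 68], 1], [[0.3, 0, 0], [35, -1.5, 68], 1]]}}

```text
time: 7.05
position: [0.5924, -0.0315, 0.13]
tcp_rot: [-2.124, 2.307, 0.001]
ft_force: [-2.2, 14.9, 9.8]
grip_width: -0.0
```

```bash
python3 - <<'E'
from h import *
plan((10,130,128,0),(10,90,128,0))
E
```

```text
t 7.05 jig [ 10.8 161.2] z 130.0 F [-2.2 14.9  9.8] w -0.0
(10, 130, 128, 0) turn [-0.2, 0.3, 0.0] shift [31.3, 0.8, 1.9] zaxis [ 0.  0. -1.]
(10, 90, 128, 0) turn [-0.2, 0.3, 0.0] shift [71.3, 0.8, 1.7] zaxis [ 0.  0. -1.]
```

The lever is in contact at the expected place (15 N). I'll push on over the centre.

{"method": "arm_command", "body": {"commands": [[[0, 0, 0], [5, 0.5, 0], 1], [[0, 0, 0], [10, 0.5, 0], 1], [[0, 0, 0], [15, 0.5, 0], 1], [[0, 0, 0], [20, 0.5, 0], 1], [[0, 0, 0], [25, 0.5, 0], 1], [[0, 0, 0], [30, 0.5, 0], 1]]}}

```text
time: 7.65
position: [0.5905, -0.0597, 0.1315]
tcp_rot: [-2.124, 2.303, 0.0]
ft_force: [1.7, 5.1, 4.1]
grip_width: 0.0006
```

```bash
python3 - <<'E'
from h import *
plan((10,90,128,0))
E
```

```text
t 7.65 jig [ 11.3 133. ] z 131.5 F [1.7 5.1 4.1] w 0.0006
(10, 90, 128, 0) turn [-0.3, 0.4, 0.1] shift [43.0, 1.4, 3.2] zaxis [ 0.  0. -1.]
```

{"method": "arm_command", "body": {"commands": [[[0, 0, 0], [6, 1, 1], 1], [[0, 0, 0], [12, 1, 1], 1], [[0, 0, 0], [18, 1, 1], 1], [[0, 0, 0], [24, 1, 1], 1], [[0, 0, 0], [30, 1, 1], 1], [[0, 0, 0], [36, 1, 1], 1], [[0, 0, 0], [42, 1, 1], 1], [[0, 0, 0], [45, 1, 1], 1], [[0, 0, 0], [45, 1, 1], 1]]}}

```text
time: 8.55
position: [0.5856, -0.1053, 0.1299]
tcp_rot: [-2.123, 2.304, 0.001]
ft_force: [-0.6, -0.0, 0.7]
grip_width: -0.0001
```

```bash
python3 - <<'E'
from h import *
plan()
cv2.imwrite("pics/side8.png",cv2.resize(vision.grab_frame("side")[180:310,200:360],None,fx=4.6,fy=4.6,interpolation=cv2.INTER_CUBIC))
E
```

```text
t 8.55 jig [10.2 87.2] z 129.9 F [-0.6 -0.   0.7] w -0.0001
```

View pics/side8.png

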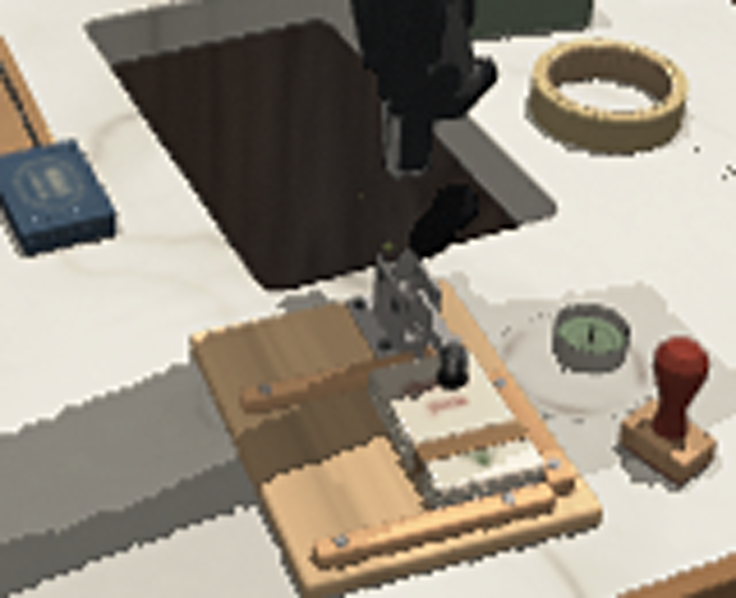

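The lever has snapped over: the grip leans inwards at (445,220), the pad rests on the pack at (453,370), and the tool force is zero. I'll retract outwards and up.

{"method": "arm_command", "body": {"commands": [[[0, 0, 0], [-20, 0, 0], 1], [[0, 0, 0], [-50, 0, -15], 1], [[0, 0, 0], [-70, 0, -50], 1], [[0, 0, 0], [-90, 20, -95], 1], [[0, 0, 0], [-110, 60, -110], 1], [[0, 0, 0], [-130, 100, -120], 1], [[0, 0, 0], [-130, 100, -120], 1], [[0, 0, 0], [-130, 100, -120], 1]]}}

```text
time: 9.4
position: [0.4956, 0.0329, 0.2511]
tcp_rot: [-2.125, 2.302, -0.003]
ft_force: [0.8, -0.8, -0.0]
grip_width: -0.0
```

```bash
python3 - <<'E'
from h import *
plan()
a=vision.grab_frame("side")[180:310,200:360];b=vision.grab_frame("top")[135:225,285:375]
a=cv2.resize(a,(480,390),interpolation=cv2.INTER_CUBIC);b=cv2.resize(b,(310,310),interpolation=cv2.INTER_CUBIC)
b=cv2.copyMakeBorder(b,0,80,0,0,cv2.BORDER_CONSTANT);cv2.imwrite("pics/end.png",np.hstack([a,b]))
E
```

```text
t 9.4 jig [-91.  217.4] z 251.1 F [ 0.8 -0.8 -0. ] w -0.0
```

View pics/end.png

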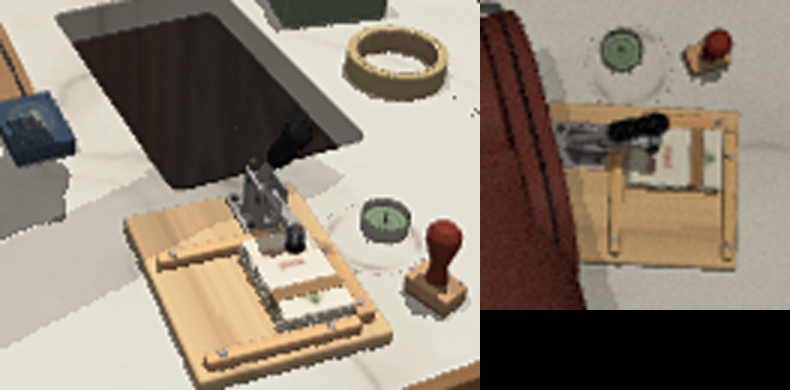

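The lever leans inwards over the pack, the pad is down on it, and the pack is flush with the stop. The candle and stamp haven't moved and the hand is clear. Handing in.

```bash
python3 -c "
from cell import ctrl
print(ctrl.close_job())"
```

```text
the job is handed in; nothing more can be done
None
```

The pack is pushed against the end stop and the clamp is snapped down on it. I handed the job in at about 9.4 s of the 43 s allowed; the hand-in reports no verdict.

- **Seating:** I pushed the pack along the slot with two half-closed fingertips until it met the stop at about 4 N. With the hand away, the last camera check put its centre at about x = +1.5 mm in the jig frame and it looked square. That fit had the pack's left part hidden by the arm, so I did not measure its sideways position or exact angle there.
- **Clamping:** I pushed the lever over from outside with closed fingers. The force on the tool was about 15 N at first and fell to zero once the lever had gone over.
- **Final check:** The last pictures show the lever leaning in, the pad down on the pack and the pack flush with the stop. The stamp and candle are in place, the hand is clear, and the tool force is about zero. I could not measure the pad's force on the pack directly.
- **Checks that disagreed:** While the arm hid part of the pack or the rails merged into the colour mask, the automatic pack outline gave wrong sizes. I ignored those values and relied on the visible edges and the contact force.

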